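# Key the riding specimen carrier into the loading block

### The job

One of the two keyed specimen carriers in the loading block has not dropped home: it rides high, its two lugs resting on top of the collar. Take it by its bar grip and turn it under light pressure until the lugs drop fully into the slots of its collar, then let go. Leave the other carrier, which is already home, as it is.

Things in the scene. Friction and masses are not known exactly. Their poses are not given: they have to be found in the camera images.
- carrier_grip (a point): Bar grip of the carrier that is NOT home: upright dark bar 44 mm long (carrier x), 14 thick (y), 34 high, on the plug's flat top. Point on the carrier's axis, 24 mm above the plug's top face, 10 below the bar's top. z up. 66 mm above the bench at the start, 56 when home. Start: bar and lugs turned 34 to 90 degrees from the slots, either way. Same after half a turn.
- carrier: That carrier: loose steel plug (about 0.25 kg), 45 mm diameter, 28 tall; two opposite lugs along its +x and -x (10 mm wide, 10 high, level with its top face, reaching 37 mm from the axis). Origin: centre of the underside, 52 mm below the grip point. It starts 18 mm deep in its bore, lugs on the collar; about 2.5 mm of play all round.
- block: Fixed aluminium plate 100 (x) x 210 (y) x 22 mm; origin under its centre, on the bench. Two 50 mm bores, 20 deep, at y = +55 and -55 mm; round each a steel collar, 80 mm across, 10 high (top 32 mm above the bench) with two slots 23 mm wide along block +x and -x. Lugs drop in when carrier x is within 9 degrees of block x, either way. Which carrier is in which bore varies.
- seated_grip (a point): Bar grip of the other carrier, same shape and size, already home in the other bore: lugs in the slots and level with the collar, bar along block x. Point in the bar, 24 mm above its top face, 56 mm above the bench. To be left as it is.
Mind the look-alikes: they are no part of the job. What is shaped like the carrier but brown or pink is not meant.

How it is judged:
By the outcome, as a careful person would: the job done as asked, in the order asked, and still so for the second after the job is handed in, with the robot touching nothing.
It also fails if it takes over 32 s, if anything falls off the work surface, if the arm or the gripper's body presses on something with over 40 N, if the wrist force passes 120 N, or if a joint passes its speed limit or range.

### The arm

A 7-joint arm with a two-finger parallel gripper is mounted at the origin on a cart in front of the work surface, level with it; the furniture and walls round the work are solid. World frame = base frame: x ahead of the robot, y to its left, z up, the work surface at z = 0. Lengths are in mm, angles in rad, forces in N, time in s.
With the tool pointing down it reaches from about 425 to 875 mm from the base axis. Payload 9.9 kg.
Tool frame: the origin (TCP) lies on the centre line of the jaws, within the pads' length; the fingertips stand 14 mm ahead of it and the grasp point (between the pads) lies 5 mm behind it; z points along the fingers, y is the direction in which the jaws open and shut (so a half turn about z gives the same grasp; the last joint's range is limited). The gripper opens to 85 mm and grips with 20 to 120 N. Pads are 22 mm wide; open, the fingers measure 114 mm over their backs; the gripper's body (76 mm by 85 mm) begins 54 mm behind the grasp point. The pads swing forward as they close: fully open they stand 13 mm farther back than shut.
Start: joints at [1.261, 0.576, 0.025, 1.437, -0.015, 1.129, -0.057], TCP at [151.127, -657.868, 245.289] pointing down, gripper open.
Joint ranges: [-2.76, 2.76], [-0.34, 2.15], [-1.52, 1.57], [0.19, 2.46], [-1.09, 4.23], [0.17, 1.99], [-2.82, 2.82]. Speed limits (rad/s): [2.22, 2.22, 3.01, 3.01, 3.14, 3.14, 3.14].

### API

Orientations are given as a 3x3 rotation matrix whose columns are the frame's x, y, z axes.
In Python, from station import state, snapshot, finish_job gives the robot as it stands. The module is installed in compiled form; this text tells all that it offers.
- The arm moves only by the shell command python3 -m creep 'ROWS' [FORCE]. ROWS is JSON, a list that holds one entry, the list of rows, each a list of 5 numbers: the finger opening in m, from 0 to 0.0854, then the shift along the world's x, y, z in m, then the turn about the world's z in rad. A call has 1 to 10 rows; each row shifts and turns the commanded pose from where the row before left it; what a row does not reach is not made up. A row lasts 1/10 s, in which the tool goes at most 50 mm and 8.59 degrees, less where a joint would pass 70% of its speed; a pose out of reach is approached as far as the arm can. A call with a gripper value outside its range is refused whole. The fingers move at their own pace and stop on an object; FORCE is the grip in N (left out, the last holds). Time passes only in rows, so rows that do not move let the fingers close. It gives the time, the measured TCP pose, the force and the opening at its end, in the units of the state.
- state(): the state, without advancing time (a new reading comes with each control period).
- snapshot(name): name is "side" or "top" or "wrist"; returns a dict with "pixels" (400x640x3 uint8, red, green, blue), "fx", "fy", "cx", "cy" (pixels), "rvec" (rotation vector, rad) and "tvec" (3), from world to camera coordinates, as OpenCV has them. Camera axes: x right, y down, z forward; pixel columns grow to the right and rows downward; lengths in mm; the calibration is good to about 2 mm. The wrist camera is an equidistant fisheye: a pixel r from the principal point sees the ray r / f radians off the axis. A picture is of the moment at which its call begins. There is no depth.
- finish_job(): hands the job in, once; it reports no verdict.
The state is a dict: "t": time; "q": joint angles; "joint_vel": joint speeds; "joint_efforts": joint torques, N m; "tcp_pos": TCP position; "orientation": TCP orientation; "ft_force": force on the tool from outside, world axes, zero at the start; "torque": the same for the moment, N m; "finger_gap": opening from 0.0 (shut) to 1.0 (fully open).
Only numpy, scipy, OpenCV 4.12 (cv2) and the standard library are available. Lean on these libraries where they do the work, as an engineer would, in place of code of your own. Each camera call takes 0.05 s, during which the arm holds its last target.

## Working session

There is one attempt and no reset: what is moved stays moved. The work goes in short steps, Python scripts to look and compute and a shell command to move; the robot and the scene stay as the last step left them, time stands still between calls to the robot, and variables do not carry over. Pictures are saved under pics/ and viewed, and the job is handed in when it is done.

```bash
mkdir -p pics; cat > h.py <<'E'
import numpy as np, cv2
from station import state, snapshot, finish_job
def save(n,f):
    s=snapshot(n); cv2.imwrite('pics/'+f+'.png',s['pixels'][:,:,::-1]); 
    np.savez('pics/'+f+'.npz',**s); return s
def ray(s,u,v):
    R,_=cv2.Rodrigues(np.array(s['rvec'],float)); t=np.array(s['tvec'],float).ravel()
    x=(u-s['cx'])/s['fx']; y=(v-s['cy'])/s['fy']
    return -R.T@t, R.T@np.array([x,y,1.])
def onz(s,u,v,z):
    c,d=ray(s,u,v); return c+d*(z-c[2])/d[2]
E
python3 - <<'E'
from h import *
for n in ('top','side'):
    s=save(n,n+'1'); print(n,{k:s[k] for k in s if k!='pixels'})
st=state(); print(st['t'],st['tcp_pos'],st['orientation'],st['ft_force'],st['finger_gap'])
E
```

```text
top {'fx': 412.25412618561654, 'fy': 412.25412618561654, 'cx': 321.24576825049655, 'cy': 197.82106219441985, 'rvec': array([ 2.18278907, -2.17622661,  0.17239879]), 'tvec': array([ 82.11579274, 565.6210016 , 869.51369371])}
side {'fx': 493.0601468302375, 'fy': 493.0601468302375, 'cx': 318.84178280011196, 'cy': 200.3683217275914, 'rvec': array([ 0.70955755, -2.28333067,  1.5049707 ]), 'tvec': array([516.674633  , 166.96653718, 697.11451849])}
0.1 [ 151.04174924 -657.48673446  244.54024477] [[ 9.74606860e-01  2.23922552e-01 -4.00124312e-04]
 [ 2.23922898e-01 -9.74605819e-01  1.42579414e-03]
 [-7.06960196e-05 -1.47918575e-03 -9.99998904e-01]] [-0.40420017 -0.28188071  0.48554686] 0.9993907232430999
```

View pics/top1.png

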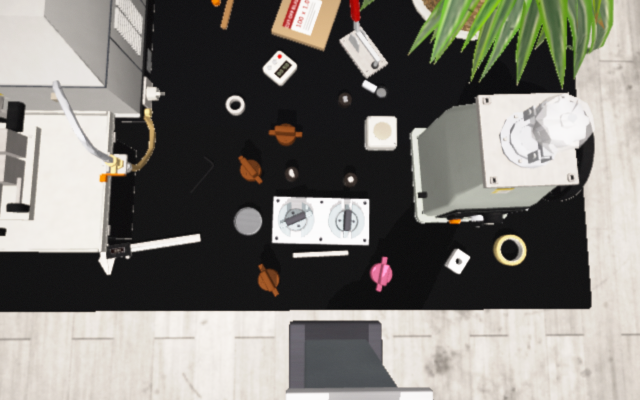

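View pics/side1.png

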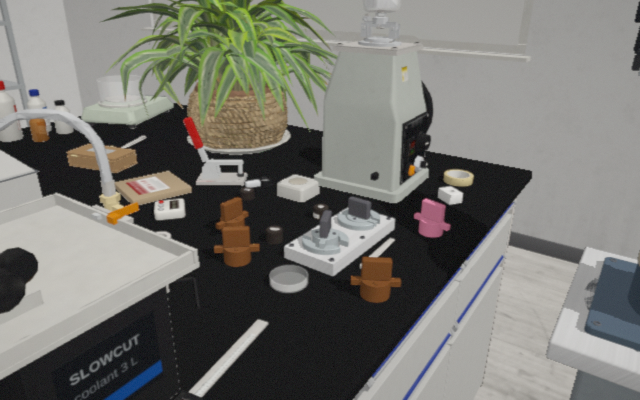

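```bash
python3 - <<'E'
from h import *
s=np.load('pics/top1.npz'); a=s['pixels'][185:255,262:380][:,:,::-1]; a=cv2.resize(a,None,fx=6.5,fy=6.5,interpolation=cv2.INTER_CUBIC)
cv2.imwrite('pics/tc.png',a)
s2=np.load('pics/side1.npz'); a=s2['pixels'][185:280,275:405][:,:,::-1]; a=cv2.resize(a,None,fx=6,fy=6,interpolation=cv2.INTER_CUBIC)
cv2.imwrite('pics/sc.png',a)
for u,v in((273,197),(369,198),(368,245),(273,243)): print(onz(s,u,v,22))
for u,v in((294,215),(347,217)): print(onz(s,u,v,60))
for q in (s,s2): print(cv2.projectPoints(np.array([[151.,-658,245],[0,0,0]]),q['rvec'],q['tvec'],np.array([[q['fx'],0,q['cx']],[0,q['fy'],q['cy']],[0,0,1.]]),None)[0].ravel(), ray(q,320,200))
E
```

```text
[567.74941055 189.62403215  22.        ]
[566.67984104 -22.65546283  22.        ]
[463.02872408 -19.10257426  22.        ]
[467.18232157 188.18621766  22.        ]
[525.37075216 142.2189339   60.        ]
[521.55585258  30.55244031  60.        ]
[782.09864287 437.89456116 360.17853564 465.99348254] (array([459.67020248, 120.01842472, 925.75540349]), array([ 0.11204989, -0.03718159, -0.99302539]))
[638.36823216  72.51572724 684.27911576 318.46160935] (array([108.73337956, 767.01363125, 425.04857893]), array([ 0.51058312, -0.76308902, -0.39623995]))
```

View pics/tc.png

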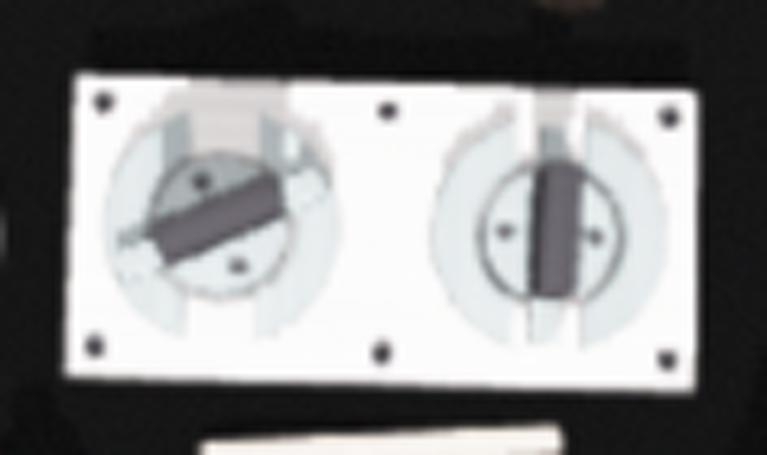

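View pics/sc.png

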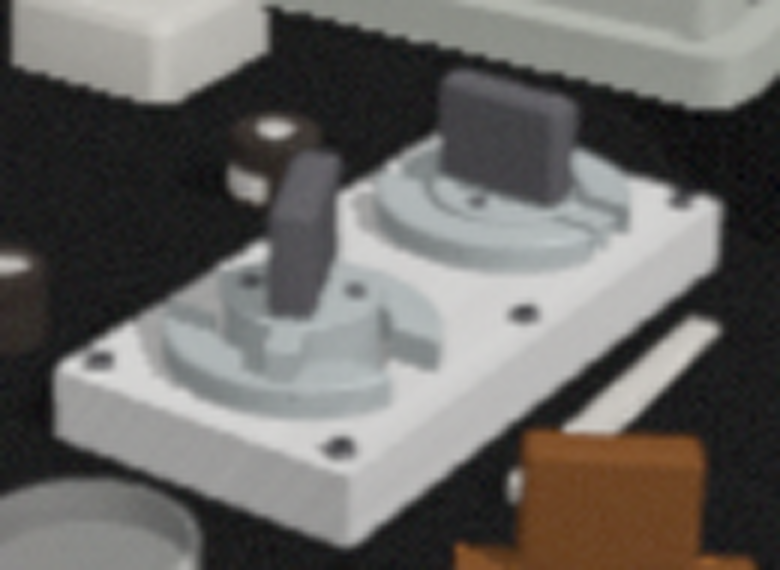

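```bash
python3 - <<'E'
from h import *
s=np.load('pics/top1.npz'); s2=np.load('pics/side1.npz')
f=lambda a,b,z: onz(s,262+(a+.5)/6.5-.5,185+(b+.5)/6.5-.5,z)[:2]
c=np.array([f(*p,22) for p in((75,75),(697,92),(695,390),(65,377))]);print(c.round(1))
cen=c.mean(0); yd=(c[0]-c[1]+c[3]-c[2]);print(cen, 'block yaw',np.degrees(np.arctan2(-yd[0],yd[1])))
yh=yd/np.linalg.norm(yd); print('bores',cen+55*yh,cen-55*yh)
b=[f(*p,76) for p in((150,233),(275,175),(285,213),(168,265))];b=np.array(b);d=b[1]-b[0]+b[2]-b[3];print(b.round(1),b.mean(0),np.degrees(np.arctan2(d[1],d[0])),np.linalg.norm(d)/2)
print('machine')
for u,v in((412,128),(417,222),(512,214)): print(onz(s,u,v,0)[:2])
def tri(p,q):
    c1,d1=ray(s,*p);c2,d2=ray(s2,*q);A=np.c_[d1,-d2];k=np.linalg.lstsq(A,c2-c1,rcond=None)[0];return ((c1+k[0]*d1+c2+k[1]*d2)/2).round(), np.linalg.norm(c1+k[0]*d1-c2-k[1]*d2)
print(tri((487,187),(385,48)), tri((479,96),(330,42)),tri((578,183),(423,45)))
save('wrist','w1')
E
```

```text
[[569.7 189.4]
 [565.  -22.2]
 [464.  -20.2]
 [468.1 191.3]]
[516.69942628  84.5638253 ] block yaw -1.1926417752910141
bores [517.84419752 139.55191037] [515.55465503  29.57574024]
[[512.9 160.9]
 [531.5 121.5]
 [519.4 118.3]
 [502.8 155.1]] [516.64832204 138.93916213] -65.25844759416499 41.99182989105242
machine
[ 734.10920834 -129.04545723]
[ 515.04305313 -134.92663546]
[ 534.07636862 -355.77665964]
(array([ 559., -151.,  317.]), np.float64(22.241994758666888)) (array([ 695., -148.,  319.]), np.float64(7.726335764233472)) (array([ 557., -304.,  310.]), np.float64(1.8058723184800933))
```

View pics/w1.png

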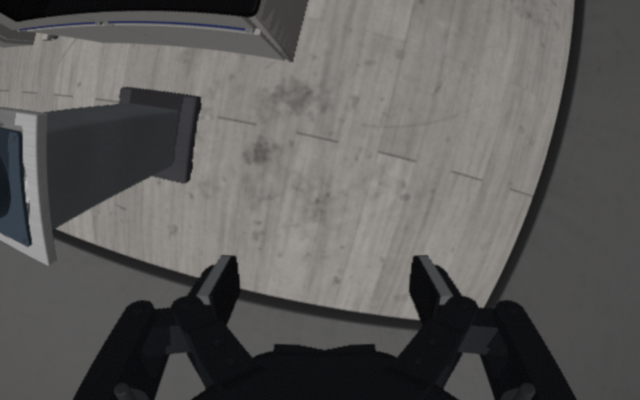

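```bash
python3 -m creep '[[[0.085,0.018,0.036,0.005,0.06],[0.085,0.018,0.036,0.005,0.06],[0.085,0.018,0.036,0.005,0.06],[0.085,0.018,0.036,0.005,0.06],[0.085,0.018,0.036,0.005,0.06],[0.085,0.018,0.036,0.005,0.06],[0.085,0.018,0.036,0.005,0.06],[0.085,0.018,0.036,0.005,0.06],[0.085,0.018,0.036,0.005,0.06],[0.085,0.018,0.036,0.005,0.06]]]' 40
```

```text
t: 1.15
tcp_pos: [331.5, -296.3, 295.5]
orientation: [[0.676, 0.737, -0.0], [0.737, -0.676, -0.0], [-0.0, 0.0, -1.0]]
ft_force: [1.1, -0.4, 0.9]
finger_gap: 0.998
```

```bash
python3 -m creep '[[[0.085,0.018,0.029,0,0.08],[0.085,0.018,0.029,0,0.08],[0.085,0.018,0.029,0,0.08],[0.085,0.018,0.029,0,0.08],[0.085,0.008,0.028,0,0.08],[0.085,0.008,0.028,0,0.08],[0.085,0.008,0.028,0,0.08],[0.085,0.008,0.028,0,0.08],[0.085,0.008,0.028,0,0.08]]]'
```

```text
t: 2.05
tcp_pos: [443.1, -40.8, 295.3]
orientation: [[0.022, 1.0, -0.0], [1.0, -0.022, -0.0], [-0.0, -0.0, -1.0]]
ft_force: [1.6, 0.6, -0.5]
finger_gap: 0.994
```

```bash
python3 -m creep '[[[0.085,0.0124,0.030,-0.02,0.0757],[0.085,0.0124,0.030,-0.02,0.0757],[0.085,0.0124,0.030,-0.02,0.0757],[0.085,0.0124,0.030,-0.02,0.0757],[0.085,0.0124,0.030,-0.02,0.0757],[0.085,0.0124,0.030,-0.02,0.0757],[0.085,0,0,0,0]]]'
python3 - <<'E'
from h import *
s=save('wrist','w2'); print({k:s[k] for k in s if k!='pixels'})
E
```

```text
t: 2.75
tcp_pos: [517.2, 142.4, 172.9]
orientation: [[-0.423, 0.906, -0.003], [0.906, 0.423, 0.003], [0.004, -0.002, -1.0]]
ft_force: [-0.9, -0.5, 1.0]
finger_gap: 0.998
{'fx': 309.70691628693146, 'fy': 309.70691628693146, 'cx': 324.1477374444844, 'cy': 200.29914616632334, 'rvec': array([-2.76956222, -0.61359566, -0.09390159]), 'tvec': array([-528.82496791, -103.35252462,  283.98535007])}
```

View pics/w2.png

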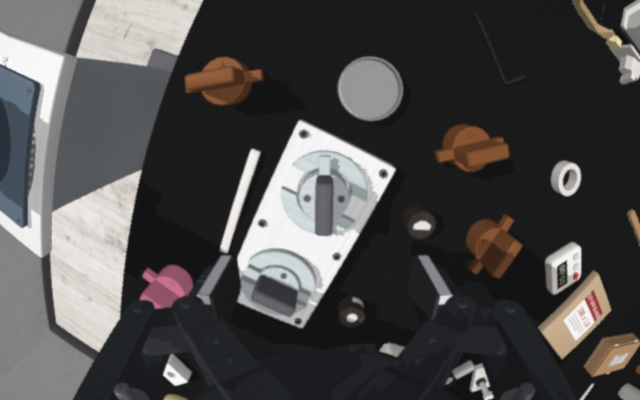

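```bash
cat >> h.py <<'E'
def fonz(s,u,v,z):
    R,_=cv2.Rodrigues(np.array(s['rvec'],float)); t=np.array(s['tvec'],float).ravel()
    x,y=(u-s['cx']),(v-s['cy']); r=np.hypot(x,y); th=r/s['fx']
    d=R.T@np.array([np.sin(th)*x/r,np.sin(th)*y/r,np.cos(th)]); c=-R.T@t
    return c+d*(z-c[2])/d[2]
E
python3 - <<'E'
from h import *
s=np.load('pics/w2.npz'); a=s['pixels'][140:245,265:385][:,:,::-1]
cv2.imwrite('pics/wc.png',cv2.resize(a,None,fx=5.5,fy=5.5,interpolation=cv2.INTER_CUBIC))
E
```

```text
(no output)
```

View pics/wc.png

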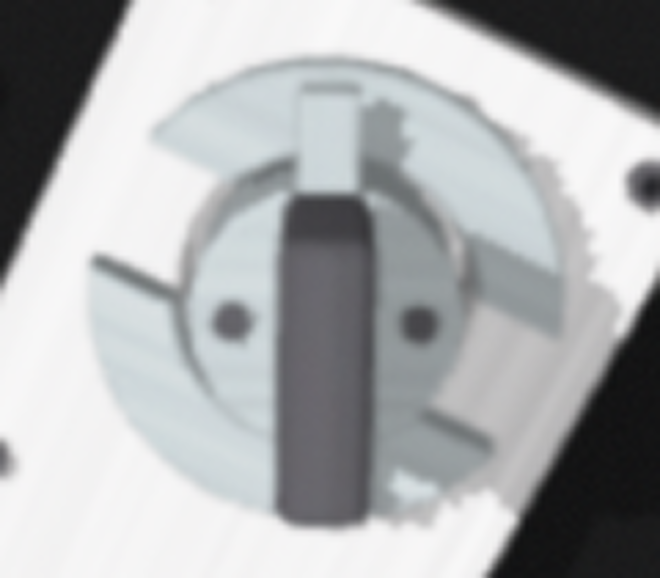

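```bash
python3 - <<'E'
from h import *
s=np.load('pics/w2.npz')
g=lambda a,b,z: fonz(s,265+(a+.5)/5.5-.5,140+(b+.5)/5.5-.5,z)[:2]
b=np.array([g(*p,76) for p in((278,240),(374,240),(372,522),(278,522))]);d=b[0]+b[1]-b[2]-b[3]
print(b.round(1),b.mean(0),np.degrees(np.arctan2(d[1],d[0])),np.linalg.norm(d)/2)
l=np.array([g(*p,42) for p in((303,90),(360,90),(299,190),(360,190))]);e=l[0]+l[1]-l[2]-l[3]
print(l,np.degrees(np.arctan2(e[1],e[0])))
st=state();o=st['orientation'];print(st['tcp_pos'],np.degrees(np.arctan2(o[1][0],o[0][0])),st['ft_force'])
E
```

```text
[[503.1 156.6]
 [515.  162.1]
 [532.8 124.1]
 [520.5 118.3]] [517.83817912 140.2644395 ] 114.75664777740887 42.0330297856094
[[499.42091726 171.43734149]
 [507.36661044 175.1421455 ]
 [505.48843169 156.80469436]
 [514.11133571 160.82454947]] 113.8722980984048
[516.96691129 140.05862249 173.83978946] 114.78478034653838 [0.02260297 0.36471917 0.00466098]
```

```bash
python3 -m creep '[[[0.085,0.0006,0,-0.02,0],[0.085,0,0,-0.02,0],[0.085,0,0,-0.02,0],[0.085,0,0,-0.02,0],[0.085,0,0,-0.02,0],[0.085,0,0,-0.012,0],[0.085,0,0,0,0],[0.04,0,0,0,0],[0.02,0,0,0,0]]]' 40
python3 - <<'E'
from h import *
save('wrist','w3')
E
```

```text
t: 3.7
tcp_pos: [518.7, 138.1, 64.3]
orientation: [[-0.416, 0.909, 0.001], [0.909, 0.416, 0.0], [-0.0, 0.001, -1.0]]
ft_force: [-0.6, -0.1, -0.3]
finger_gap: 0.685
```

View pics/w3.png

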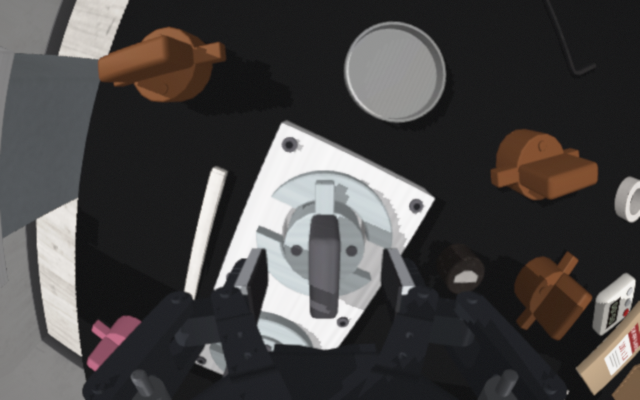

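```bash
python3 -m creep '[[[0.005,0,0,0,0],[0.005,0,0,0,0],[0.005,0,0,0,0],[0.005,0,0,0,0],[0.005,0,0,0,0],[0.005,0,0,0,0],[0.005,0,0,0,0]]]' 40
python3 - <<'E'
from h import *
st=state();o=st['orientation'];print(st['tcp_pos'],np.degrees(np.arctan2(o[1][0],o[0][0])),st['ft_force'],st['torque'])
E
```

```text
t: 4.45
tcp_pos: [518.4, 138.2, 63.7]
orientation: [[-0.416, 0.909, 0.001], [0.909, 0.416, 0.0], [-0.0, 0.001, -1.0]]
ft_force: [-0.4, -1.1, 7.0]
finger_gap: 0.158
[518.42870464 138.19291738  63.73247985] 114.58179665457672 [-0.36355035 -1.10877526  7.03231461] [-0.13266026  0.13200678 -0.10625037]
```

```bash
python3 -m creep '[[[0.005,0,0,-0.0003,0.05],[0.005,0,0,0,0.1],[0.005,0,0,0,0.1],[0.005,0,0,0,0.1],[0.005,0,0,0,0.1],[0.005,0,0,0,0.1],[0.005,0,0,0,0.1],[0.005,0,0,0,0.1],[0.005,0,0,0,0.05]]]'
python3 - <<'E'
from h import *
st=state();o=st['orientation'];print(st['tcp_pos'],np.degrees(np.arctan2(o[1][0],o[0][0])),st['ft_force'],st['torque'])
save('wrist','w4')
E
```

```text
t: 5.35
tcp_pos: [518.9, 138.6, 63.7]
orientation: [[-0.943, 0.332, 0.002], [0.332, 0.943, 0.001], [-0.001, 0.001, -1.0]]
ft_force: [-0.0, 0.1, 7.2]
finger_gap: 0.155
[518.87959238 138.62314505  63.70131851] 160.62767971005235 [-2.07136472e-03  1.13476852e-01  7.19300230e+00] [-0.03281088 -0.03992307 -0.15504651]
```

View pics/w4.png

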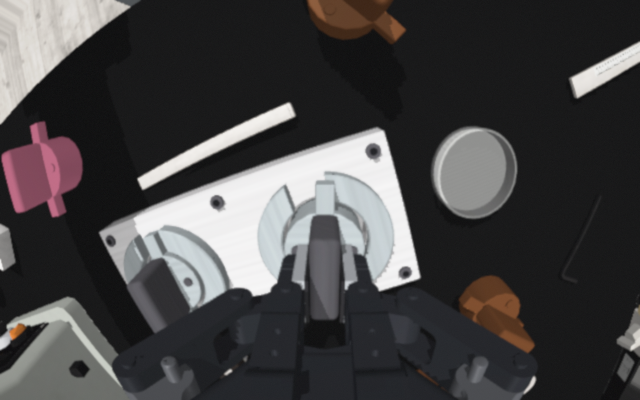

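```bash
python3 -m creep '[[[0.005,0,0,-0.0005,0.08],[0.005,0,0,-0.0005,0.08],[0.005,0,0,-0.0005,0.08],[0.005,0,0,-0.0005,0.078],[0.005,0,0,-0.001,0],[0.005,0,0,-0.001,0]]]'
python3 - <<'E'
from h import *
st=state();o=st['orientation'];print(st['tcp_pos'],np.degrees(np.arctan2(o[1][0],o[0][0])),st['ft_force'],st['torque'])
E
```

```text
t: 6.0
tcp_pos: [518.0, 138.0, 58.7]
orientation: [[-1.0, 0.026, -0.0], [0.026, 1.0, 0.0], [0.0, -0.0, -1.0]]
ft_force: [0.9, 0.4, -2.8]
finger_gap: 0.151
[518.00669043 137.98562007  58.68985279] 178.50921947246906 [ 0.85417899  0.43844591 -2.77360937] [ 0.08095549 -0.03473296 -0.00537242]
```

```bash
python3 -m creep '[[[0.005,0,0,-0.001,0],[0.005,0,0,-0.001,0],[0.005,0,0,-0.001,0],[0.005,0,0,-0.001,0],[0.005,0,0,0,0]]]'
```

```text
t: 6.5
tcp_pos: [518.0, 138.1, 54.8]
orientation: [[-1.0, 0.024, -0.0], [0.024, 1.0, -0.0], [0.0, -0.0, -1.0]]
ft_force: [0.4, -0.5, -2.4]
finger_gap: 0.16
```

```bash
python3 -m creep '[[[0.005,0,0,-0.0007,0],[0.005,0,0,-0.0007,0],[0.005,0,0,-0.0004,0],[0.005,0,0,0,0]]]'
```

```text
t: 6.9
tcp_pos: [518.2, 138.2, 53.8]
orientation: [[-1.0, 0.024, 0.001], [0.024, 1.0, -0.0], [-0.001, -0.0, -1.0]]
ft_force: [-2.2, -0.6, 6.5]
finger_gap: 0.153
```

```bash
python3 -m creep '[[[0.03,0,0,0,0],[0.05,0,0,0,0],[0.07,0,0,0,0],[0.07,0,0,0,0],[0.07,0,0,0.01,0],[0.07,0,0,0.02,0],[0.07,0,0,0.03,0],[0.07,0,0,0.03,0],[0.07,0,0,0.03,0],[0.07,0,0,0,0]]]'
python3 - <<'E'
from h import *
s=save('wrist','w5');a=s['pixels'][100:360,100:480][:,:,::-1]
cv2.imwrite('pics/w5c.png',cv2.resize(a,None,fx=2.1,fy=2.1,interpolation=cv2.INTER_CUBIC))
s=save('side','s5');a=s['pixels'][185:280,275:405][:,:,::-1]
cv2.imwrite('pics/s5c.png',cv2.resize(a,None,fx=6,fy=6,interpolation=cv2.INTER_CUBIC))
E
```

```text
t: 7.9
tcp_pos: [519.6, 139.5, 177.4]
orientation: [[-1.0, 0.023, 0.006], [0.023, 1.0, 0.002], [-0.006, 0.002, -1.0]]
ft_force: [1.1, 0.2, -0.5]
finger_gap: 0.826
```

View pics/w5c.png

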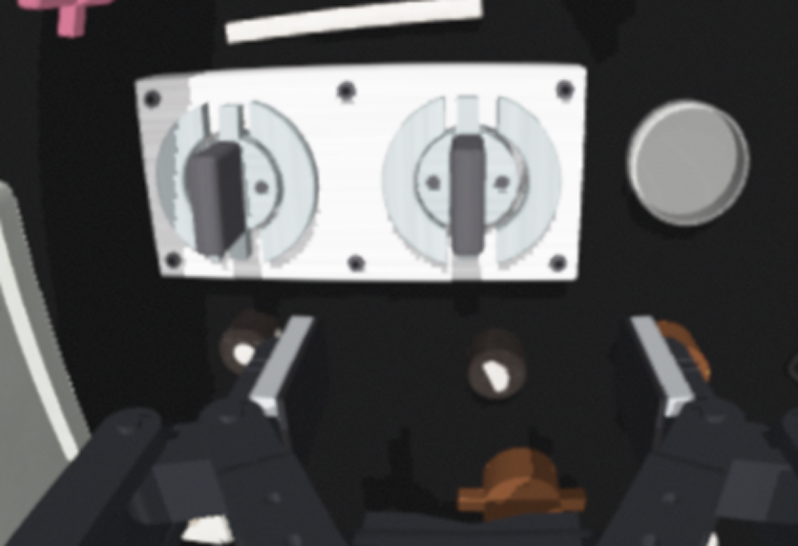

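View pics/s5c.png

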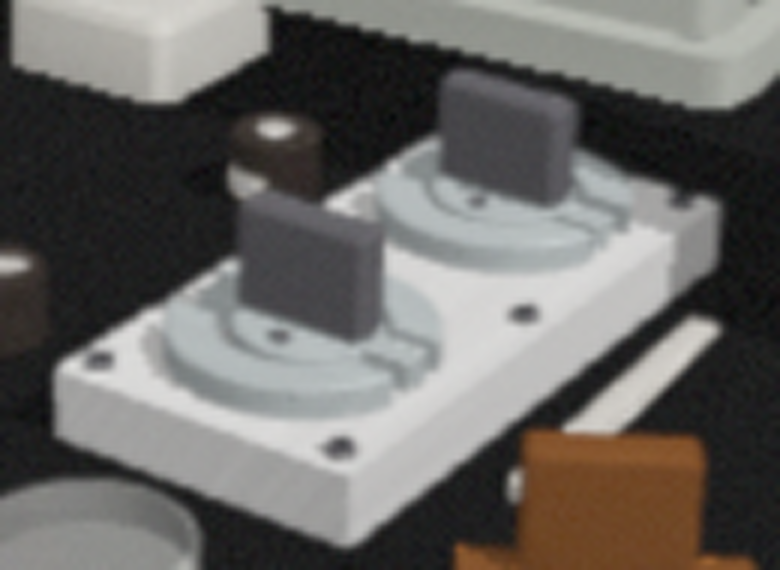

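The side crop (bar around 310,265) and the wrist crop (bar around 467,195) show the lugs in the slots and level with the collar. The plug sits flush, just like the other carrier, which has not moved.

```bash
python3 -c "
from station import *
print(finish_job())"
```

```text
the job is handed in; nothing more can be done
None
```

The carrier that was riding high is now home in its collar, and I handed the job in at about 8 s of the 32 s allowed.

- **What I did:** I picked out the dark-barred carrier in the bore at y ≈ +140 mm and left the brown and pink look-alikes alone. I gripped its bar at 40 N and turned it about 64° under about 7 N of downward pressure. Once the lugs were over the slots I lowered it until it touched bottom, let go and backed off upward.
- **Seating check:** The tool came down 9.9 mm, against the 10 mm expected. At the bottom the upward force came back to about 6.5 N.
- **Final pictures:** The side and wrist views both show the lugs level with the collar in the slots. The other carrier looks unchanged.
- **Forces and failed checks:** The readings I took showed no force above about 7 N. No check failed or disagreed.

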